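# Draw the filter tray of a downdraft sanding box with a pull hook

## Robot

A 6-joint arm with a two-finger parallel gripper is mounted at the origin on the work surface. World frame = base frame: x ahead of the robot, y to its left, z up, the work surface at z = 0. Lengths are in m, angles in rad, forces in N, time in s.
With the tool pointing down it reaches from about 0.375 to 0.9 m from the base axis. Payload 3.1 kg.
Tool frame: the origin (TCP) lies on the centre line of the jaws, within the pads' length; the fingertips stand robot.tip_reach ahead of it and the grasp point (between the pads) lies 8 mm behind it (robot.tip_reach is the distance from the TCP to the fingertips, in m); z points along the fingers, y is the line along which they close (so a half turn about z gives the same grasp; the last joint's range is limited). The gripper opens to 87 mm and grips with 3 to 60 N. Pads are 19 mm wide; open, the fingers measure 117 mm over their backs; the gripper's body (75 mm by 190 mm) begins 51 mm behind the grasp point.
Start: joints at [1.065, 0.527, 1.433, -0, 1.181, -0.178], TCP at [0.201, 0.592, 0.202] pointing down, gripper open.
Joint ranges: [-3.08, 3.08], [-0.75, 2.2], [0.22, 2.44], [-1.43, 4.57], [0, 2.65], [-2.85, 2.85]. Speed limits (rad/s): [2.79, 2.79, 3.14, 3.14, 3.14, 3.14].

## Interface

Orientations are given as a unit quaternion [x, y, z, w].
In Python, from rig import robot gives the robot as it stands.
- The arm moves only by the tool jog_arm, never from a script. Its argument "motion" is one flat list of numbers, 7 for each row, row after row: the shift along the tool's x, y, z scaled (see below), then the turn, a rotation vector about the tool's x, y, z scaled (see below), then the gripper's target within -1 to 1 (shut at 1, half-way at 0, fully open at -1). In form: [x, y, z, rx, ry, rz, hand, x, y, z, rx, ry, rz, hand, ...]. A call has 1 to 12 rows; each row shifts and turns the commanded pose from where the row before left it, along the tool's axes as they then stand; what a row does not reach is not made up. The controller multiplies each number of a shift by 4 cm and each number of a turn by 4 degrees. A row lasts 1/8 s, in which the tool goes at most 62.5 mm and 10.7 degrees, less where a joint would pass 70% of its speed; a pose out of reach is approached as far as the arm can. A call with a number of a shift or a turn outside -1 to 1 is refused whole. A call with a gripper value outside its range is refused whole. The fingers move at their own pace and stop on an object; "grip_force" is the grip in N (left out, the last holds). Time passes only in rows, so rows that do not move let the fingers close. It gives the time, the measured TCP pose, the force, the opening and the grip force at its end, in the units of the state.
- robot.get_obs(): the state, without advancing time (a new reading comes with each control period).
- robot.camera(name): name is "side" or "top"; returns the picture (420x560x3 uint8, blue, green, red); there is no depth.
- robot.calibration(name): a dict with "fx", "fy", "cx", "cy" (pixels), "R" (3x3) and "t" (3): a world point X has camera coordinates R X + t. Camera axes: x right, y down, z forward; pixel columns grow to the right and rows downward; lengths in m; the calibration is good to about 2 mm. A picture is of the moment at which its call begins. calibration takes no time and is no camera call.
- robot.hand_in(): hands the job in; it is judged then, once.
The state is a dict: "time": time; "q": joint angles; "joint_velocities": joint speeds; "joint_torque": joint torques, N m; "position": TCP position; "tool_rot": TCP orientation; "ft_force": force on the tool from outside, world axes, zero at the start; "moment": the same for the moment, N m; "grip_width": finger opening in m; "grip_force": force on a finger pad.
Only numpy, scipy, OpenCV 4.12 (cv2) and the standard library are available. Lean on these libraries where they do the work, as an engineer would, in place of code of your own. Each camera call takes 0.05 s, during which the arm holds its last target. There are 200 camera calls.

## Task

Take the pull hook from the tool rest, drop its bent tip into the finger hole in the lip of the sanding box's filter tray and draw the tray out gently until you feel it come up against its stop, never tugging hard and keeping the gripper itself off the tray. Leave the tray drawn right out against the stop and lay the hook back, tip down, in the same notches it came from. Leave everything else where it is.

Things in the scene. Friction and masses are not known exactly. Their poses are not given: they have to be found in the camera images.
- hook_grip (a point): grip point of the pull hook, half-way up its handle, near its centre of mass. Black plastic handle with flat sides, 116 long (x -75 to +41), 20 wide (y), 22 high (z). A steel rod 6 thick runs on along +x and is bent down at x = 102: the tip ends 102 ahead of this point (+x) and 30 below it. +x from handle to tip, +z up. It lies level in the tool rest; 130 g.
- hook_tip (a point): the lower end of the hook's bent-down steel tip (6 mm thick, straight down for 27 below the rod's axis).
- finger_hole (a point): centre of the round finger hole, 22 mm across, at the top face of the tray's lip. The lip is a level steel plate 4 thick, 100 wide and 42 deep, standing out in front of the tray, 70 above the bench (it bends if loaded with over 20 N); the hole is 19 from the lip's front edge, with nothing below it down to the bench. +x points into the sanding box: the tray slides out along -x. +z up.
- tray_front (a point): middle of the tray's upright front plate, outer face, 23 behind the hole and 27 lower; same axes. The steel tray (210 long, 160 wide, 0.4 to 0.9 kg) lies loose in its guides with 2 mm of play, drags with 1 to 6 N and starts up to 10 mm out. Its rear tab meets a rigid stop bar (drawstop) hidden in the box, set differently on each machine: 40 to 100 mm out from shut.
- sander_front (a point): point of the downdraft sanding box at the middle of its front face, at bench height; the box is fixed, grey steel, 260 deep (x), 280 wide (y), 110 high, with a dark perforated top. Its front, with the tray, faces -x, towards the robot; +x into the box, +z up.
- rest: tool rest, fixed: bare aluminium base 125 x 180 with two upright notched boards across it, at x = -50 and x = +36 (each 8 thick, 59 high). Three pairs of notches at y = -56, 0 and +56, each 26 wide, their floor 45 above the bench, hold the hook and two other tools lying along x. Origin under the middle notches, at bench height.
- driver: screwdriver in the tool rest, a bystander; origin at its handle's centre line.
- file: file in the tool rest, a bystander; origin at its handle's centre line.
- bin: grey small-parts bin 200 x 150 x 60, a bystander; origin under its centre.
- sandblock: cork sanding block 100 x 55 x 26 on the sanding box, a bystander; origin under its centre.
- bracket: aluminium angle bracket 70 x 40 x 50 on the sanding box, a bystander; origin under its base.
- jar: glass jar 64 across, 85 high, a bystander; origin under its centre.
- can: tall can 60 across, 150 high, a bystander; origin under its centre.
- tape: tape measure 70 x 60, 38 high, lying on its side, a bystander; origin under its centre.
Things that resemble listed ones, but are neither listed nor needed, are in the scene too. What is shaped like the part that bears hook_grip but green or red is not meant.

How it is judged:
On the way, in this order (a step that is already met when the one before it is completed fails the run):
1. the hook is lifted out of the tool rest (z of hook_grip in the frame of rest above 0.085 m), for 0.1 s.
2. the hook's tip is in the finger hole, below the lip's top face (z of hook_tip in the frame of finger_hole below -0.004 m and horizontal distance between hook_tip and finger_hole below 0.011 m), for 0.1 s.
3. with the tip in the hole, the tray is drawn up against its stop (x of finger_hole in the frame of drawstop below -0.226 m and z of hook_tip in the frame of finger_hole below -0.002 m and horizontal distance between hook_tip and finger_hole below 0.013 m), for 0.1 s.
At the end, for the whole second after the job is handed in: The tray stands drawn out to within 4 mm of its stop, at rest, and the hook lies still in the notches it came from, tip down, within 15 mm of where it lay (x of finger_hole in the frame of drawstop below -0.226 m and distance of hook_grip from where it was at the start of the episode below 0.015 m and distance of hook_tip from where it was at the start of the episode below 0.02 m and angle between hook_grip's own z axis and vertical below 0.15 rad and linear speed of each of hook, tray below 0.02 m/s); the robot touches nothing.
It fails at once if the hook pulls, pushes or lifts the tray with more than 20 N (contact force between hook and tray above 20 N).
It fails at once if the gripper or the arm touches the tray (contact force between any of the fingers, the arm and tray above 1 N).
It fails at once if a bystander is moved more than 25 mm (distance of any of driver, file, bin, jar, can, tape, sandblock, bracket from where it was at the start of the episode above 0.025 m).
It also fails if it takes over 54 s, if anything falls off the work surface, if the arm or the gripper's body presses on something with over 40 N, if the wrist force passes 120 N, or if a joint passes its speed limit or range.

## Working session

There is one attempt and no reset: what is moved stays moved. The work goes in short steps, Python scripts to look and compute and a tool call to move; the robot and the scene stay as the last step left them, time stands still between calls to the robot, and variables do not carry over. Pictures are saved under pics/ and viewed, at most 10 in all, crops included, and the job is handed in when it is done.

Besides the shell and the picture viewer there is one more tool, called after ">>>" in YAML: its name, and indented under it one key for each argument. jog_arm: Moves the arm, as the interface text tells. Shifts and turns lie within -1 to 1; 1 stands for 4 cm of shift or 4 degrees of turn. Its arguments: {"type":"object","properties":{"motion":{"type":"array","items":{"type":"number"}},"grip_force":{"type":"number"}},"required":["motion"]}

```bash
mkdir -p pics; ls
python3 - <<'E'
from rig import robot
import cv2
for n in("side","top"):
    cv2.imwrite(f"pics/{n}0.png",robot.camera(n)); c=robot.calibration(n); print(n,c)
print(robot.tip_reach); print(robot.get_obs())
E
```

```text
pics
side {'fx': 456.5306597087677, 'fy': 456.5306597087677, 'cx': 276.2531648320133, 'cy': 210.44016525113247, 'R': array([[ 0.86727851, -0.49752799, -0.01714319],
       [-0.32648619, -0.54245145, -0.77404986],
       [ 0.37581212,  0.67691383, -0.6328925 ]]), 't': array([-0.38923783,  0.30044201,  1.12398323])}
top {'fx': 500.470304239332, 'fy': 500.470304239332, 'cx': 274.11643988510895, 'cy': 214.36826358127536, 'R': array([[-1.02950722e-03, -9.99995260e-01,  2.90184194e-03],
       [-9.95280381e-01,  7.43062355e-04, -9.70381942e-02],
       [ 9.70355780e-02, -2.98804788e-03, -9.95276428e-01]]), 't': array([0.08523365, 0.48275871, 1.54732003])}
0.011
{'time': 0.1, 'q': array([ 1.06449455e+00,  5.28369853e-01,  1.43376269e+00,  3.25724128e-06,
        1.18139529e+00, -1.78477311e-01]), 'joint_velocities': array([-1.19721669e-03, -3.54393613e-03, -3.24588564e-03,  8.47729712e-05,
        1.55929848e-03, -2.00808127e-04]), 'joint_torque': array([-1.90813425e-04, -4.40987456e+01, -1.77150929e+01,  6.34915754e-02,
        5.33531466e-02, -5.40097017e-05]), 'position': array([0.20085749, 0.59111632, 0.20107523]), 'tool_rot': array([ 1.63179777e-01,  9.86595877e-01, -9.10922995e-04, -3.26277099e-04]), 'ft_force': array([-0.32443716, -0.03879556,  0.71424756]), 'moment': array([-0.00325018, -0.01230334,  0.01644793]), 'grip_force': 0.0, 'grip_width': 0.08720450697501722}
```

View pics/top0.png

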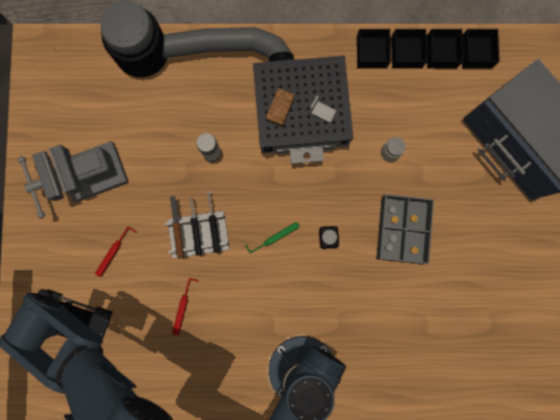

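View pics/side0.png

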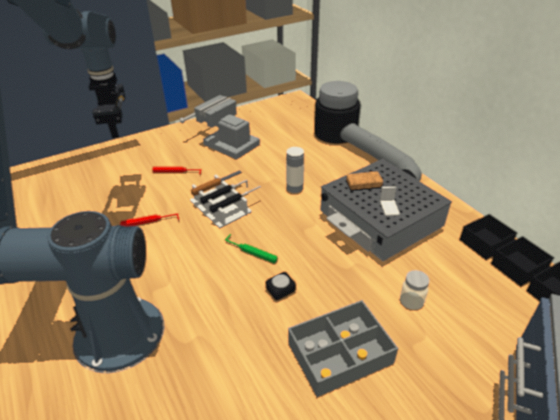

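The top view shows the tool rest at about (198,235), the tray lip at (307,155) and its hole near (307,156). Candidates for the hook are the black handles at top (196,232) and (214,230), the brown one at (177,228), the green one at (275,237) and the red ones at (115,250) and (182,308). Green and red are ruled out by the description, so I'll crop the rest closely.

Run:
```python
import cv2,numpy as np
t=cv2.imread("pics/top0.png")[185:265,155:240];s=cv2.imread("pics/side0.png")[160:235,180:275]
l=cv2.imread("pics/top0.png")[135:175,280:335]
a=cv2.resize(t,(400,376),interpolation=cv2.INTER_CUBIC);b=cv2.resize(s,(400,316),interpolation=cv2.INTER_CUBIC)
l=cv2.resize(l,(275,200),interpolation=cv2.INTER_CUBIC)
o=np.zeros((590,800,3),np.uint8);o[:376,:400]=a;o[:316,400:]=b;o[380:580,:275]=l
l2=cv2.resize(cv2.imread("pics/side0.png")[195:250,315:385],(350,275),interpolation=cv2.INTER_CUBIC);o[316:590,400:750]=l2[:274]
cv2.imwrite("pics/c1.png",np.clip(o*1.5,0,255).astype(np.uint8))
```

```text
(no output)
```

View pics/c1.png

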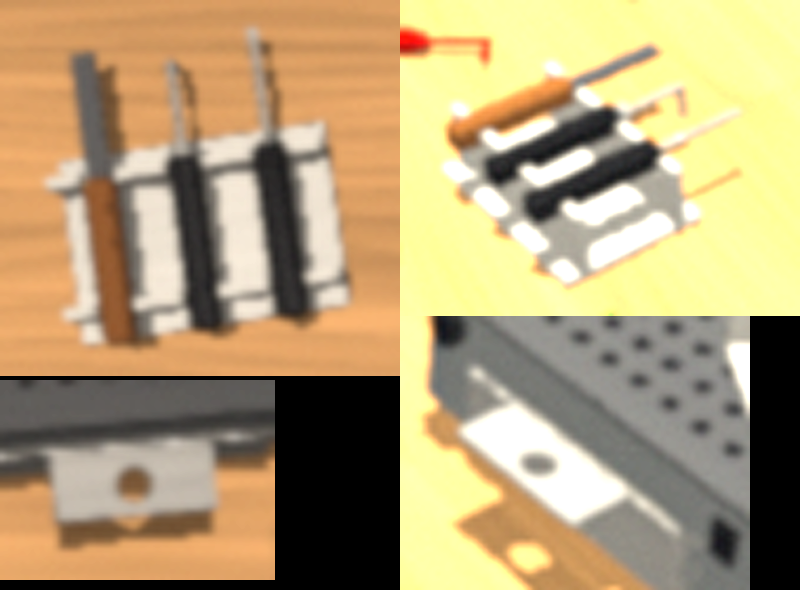

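Crop: the middle tool (top about (196,232)) has a black handle and a rod bent down at its end, visible in the side view, so it is the hook. The right-hand black tool has a longer straight shaft and is the driver, and the brown-handled one is the file. The finger hole is clear in both views.

```bash
cat > h.py <<'E'
import numpy as np,cv2
from rig import robot
def ray(n,uv):
    c=robot.calibration(n);R=np.array(c["R"]);t=np.array(c["t"])
    d=R.T@np.array([(uv[0]-c["cx"])/c["fx"],(uv[1]-c["cy"])/c["fy"],1.]);return -R.T@t,d
def plane(n,uv,z):
    o,d=ray(n,uv);return o+d*(z-o[2])/d[2]
def tri(a,b):  # a: top uv, b: side uv
    (o1,d1),(o2,d2)=ray("top",a),ray("side",b)
    s=np.linalg.lstsq(np.c_[d1,-d2],o2-o1,rcond=None)[0];p,q=o1+d1*s[0],o2+d2*s[1]
    return (p+q)/2,np.linalg.norm(p-q)
def blobs(n,img,box,fn,k=8):
    x0,y0,x1,y1=box;c=cv2.resize(img[y0:y1,x0:x1],None,fx=k,fy=k,interpolation=cv2.INTER_CUBIC)
    m=fn(c.astype(int)).astype(np.uint8)
    out=[]
    for ct in cv2.findContours(m,cv2.RETR_LIST,cv2.CHAIN_APPROX_NONE)[0]:
        a=cv2.contourArea(ct)/k/k
        if a>4:
            M=cv2.moments(ct);r=cv2.boxPoints(cv2.minAreaRect(ct))
            f=lambda p:(np.array(p)+.5)/k-.5+[x0,y0]
            out.append((a,f([M["m10"]/M["m00"],M["m01"]/M["m00"]]),f(r)))
    return sorted(out,key=lambda o:-o[0])
E
python3 - <<'E'
from h import *
np.set_printoptions(precision=4,suppress=True)
T=cv2.imread("pics/top0.png");S=cv2.imread("pics/side0.png")
dark=lambda c:c.max(2)<62
for n,I,b,z in(("top",T,(186,205,206,262),.067),("side",S,(195,180,240,210),.067)):
    for a,c,r in blobs(n,I,b,dark)[:3]:
        print(n,"dark",round(a,1),c,[plane(n,p,z)[:2] for p in r],plane(n,c,z))
# hole: brownish/dark inside grey lip
for n,I,b in(("top",T,(292,148,322,164)),("side",S,(330,212,360,232))):
    for a,c,r in blobs(n,I,b,lambda c:(c[...,2]-c[...,0]>20) if n=="top" else c.max(2)<150)[:3]:
        print(n,"hole",round(a,1),c,plane(n,c,.07))
    for a,c,r in blobs(n,I,b,lambda c:(c.min(2)>90)&(c.max(2)-c.min(2)<30))[:2]:
        print(n,"lip",round(a,1),c,[plane(n,p,.07)[:2] for p in r])
print("tip top",plane("top",(191.8,198.8),.053))
# tray/box direction: upper box dark edge corners
for p in((265,154),(351,146)): print("boxfront",plane("top",p,.11)[:2])
E
```

```text
top dark 239.8 [196.3989 236.002 ] [array([0.4663, 0.3435]), array([0.4704, 0.3184]), array([0.3572, 0.2987]), array([0.3532, 0.3236])] [0.4128 0.321  0.067 ]
side dark 175.6 [215.7051 193.9172] [array([0.3529, 0.3179]), array([0.4674, 0.3357]), array([0.4607, 0.3002]), array([0.3483, 0.2839])] [0.4069 0.3097 0.067 ]
side dark 173.3 [225.7888 201.8753] [array([0.3615, 0.2674]), array([0.4726, 0.2782]), array([0.4652, 0.244 ]), array([0.3563, 0.2345])] [0.4171 0.256  0.067 ]
top hole 62.2 [309.2366 162.2633] [ 0.6393 -0.0233  0.07  ]
top hole 45.6 [306.2903 155.9266] [ 0.6591 -0.0144  0.07  ]
top lip 398.7 [306.256  154.5329] [array([0.6391, 0.0311]), array([0.6853, 0.0309]), array([ 0.6853, -0.0613]), array([ 0.6391, -0.0608])]
top lip 46.1 [306.373  155.4633] [array([0.6604, 0.0019]), array([ 0.6773, -0.0147]), array([ 0.6608, -0.0308]), array([ 0.644 , -0.0141])]
side hole 180.8 [352.2131 217.1266] [ 0.7039 -0.0059  0.07  ]
side hole 45.5 [335.1258 227.1175] [ 0.6352 -0.0164  0.07  ]
side hole 25.1 [342.2206 224.1672] [ 0.6602 -0.0164  0.07  ]
side lip 368.2 [343.1636 222.4482] [array([0.6329, 0.0278]), array([0.6862, 0.058 ]), array([ 0.6966, -0.06  ]), array([ 0.646 , -0.0853])]
side lip 7.1 [358.0377 212.6993] [array([0.7284, 0.0094]), array([0.7379, 0.0037]), array([ 0.7286, -0.0083]), array([ 0.7191, -0.0027])]
tip top [0.5284 0.3389 0.053 ]
boxfront [0.6563 0.1122]
boxfront [ 0.6807 -0.1462]
```

```bash
cat > plan.py <<'E'
import numpy as np,sys
from scipy.spatial.transform import Rotation as Ro
from rig import robot
# target x y z (TCP), yaw of hook axis deg, n rows, from actual pose
x,y,z,yaw,n=map(float,sys.argv[1:6]);n=int(n)
o=robot.get_obs();p=np.array(o["position"]);R=Ro.from_quat(o["tool_rot"])
a=np.deg2rad(yaw);c,s=np.cos(a),np.sin(a)
G=Ro.from_matrix(np.array([[-c,-s,0],[-s,c,0],[0,0,-1]]))
w=(R.inv()*G).as_rotvec();d=(np.array([x,y,z])-p)/n
print("t",o["time"],"p",p.round(4),"F",np.round(o["ft_force"],1),"w",o["grip_width"],"rot deg",np.rad2deg(w).round(2))
for i in range(n):
    Ri=R*Ro.from_rotvec(w*i/n)
    print(np.round(np.r_[Ri.inv().apply(d)/.04,np.rad2deg(w)/n/4],3).tolist())
E
python3 plan.py .428 .324 .13 9.3 10
```

```text
t 0.1 p [0.2009 0.5911 0.2011] F [-0.3 -0.   0.7] w 0.08720450697501722 rot deg [ -0.1   -0.05 -28.08]
[-0.753, -0.449, 0.178, -0.003, -0.001, -0.702]
[-0.73, -0.485, 0.178, -0.003, -0.001, -0.702]
[-0.705, -0.521, 0.178, -0.003, -0.001, -0.702]
[-0.679, -0.555, 0.178, -0.003, -0.001, -0.702]
[-0.651, -0.587, 0.178, -0.003, -0.001, -0.702]
[-0.621, -0.618, 0.178, -0.003, -0.001, -0.702]
[-0.59, -0.648, 0.178, -0.003, -0.001, -0.702]
[-0.558, -0.676, 0.178, -0.003, -0.001, -0.702]
[-0.524, -0.703, 0.178, -0.003, -0.001, -0.702]
[-0.489, -0.728, 0.178, -0.003, -0.001, -0.702]
```

>>> jog_arm:
  motion: [-0.75, -0.45, 0.18, 0, 0, -0.7, 0.03, -0.73, -0.485, 0.18, 0, 0, -0.7, 0.03, -0.705, -0.52, 0.18, 0, 0, -0.7, 0.03, -0.68, -0.555, 0.18, 0, 0, -0.7, 0.03, -0.65, -0.59, 0.18, 0, 0, -0.7, 0.03, -0.62, -0.62, 0.18, 0, 0, -0.7, 0.03, -0.59, -0.65, 0.18, 0, 0, -0.7, 0.03, -0.56, -0.675, 0.18, 0, 0, -0.7, 0.03, -0.525, -0.7, 0.18, 0, 0, -0.7, 0.03, -0.49, -0.73, 0.17, 0, 0, -0.7, 0.03, 0, 0, 0, 0, 0, 0, 0.03]
  grip_force: 60

```text
time: 1.48
position: [0.4293, 0.3227, 0.1296]
tool_rot: [-0.078, 0.997, -0.0, -0.001]
ft_force: [-0.8, 1.0, 0.7]
grip_width: 0.0423
grip_force: 0.0
```

```bash
python3 plan.py .428 .324 .048 9.3 4
python3 - <<'E'
from h import *
a=robot.camera("top")[185:305,140:260];b=robot.camera("side")[130:230,150:290]
o=np.zeros((400,800,3),np.uint8);o[:,:400]=cv2.resize(a,(400,400));o[:286,400:]=cv2.resize(b,(400,286))
cv2.imwrite("pics/c2.png",np.clip(o*1.4,0,255).astype(np.uint8))
E
```

```text
t 1.475 p [0.4293 0.3227 0.1296] F [-0.8  1.   0.7] w 0.042301664044252764 rot deg [-0.03 -0.07 -0.3 ]
[0.006, 0.01, 0.51, -0.002, -0.004, -0.019]
[0.007, 0.01, 0.51, -0.002, -0.004, -0.019]
[0.007, 0.01, 0.51, -0.002, -0.004, -0.019]
[0.007, 0.01, 0.51, -0.002, -0.004, -0.019]
```

View pics/c2.png

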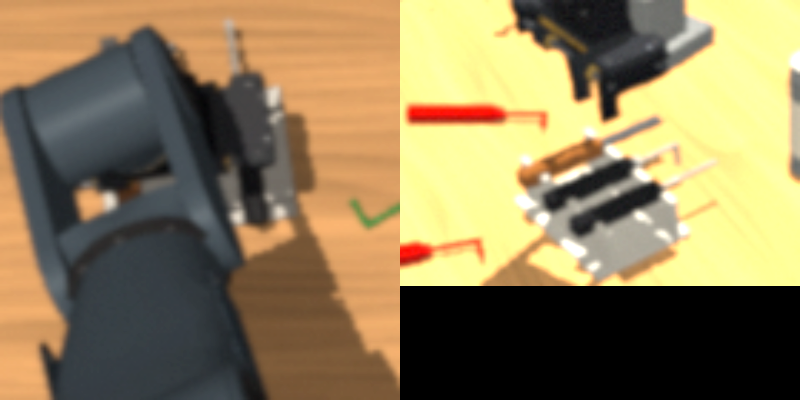

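The fingers, at side (219,165), hang over the middle tool, and nothing obstructs the way down. Descending and gripping.

>>> jog_arm:
  motion: [0, 0.01, 0.51, 0, 0, 0, 0.03, 0.01, 0.01, 0.51, 0, 0, 0, 0.03, 0.01, 0.01, 0.51, 0, 0, 0, 0.03, 0.01, 0.01, 0.51, 0, 0, 0, 0.03, 0, 0, 0, 0, 0, 0, 0.03, 0, 0, 0, 0, 0, 0, 1, 0, 0, 0, 0, 0, 0, 1, 0, 0, 0, 0, 0, 0, 1, 0, 0, 0, 0, 0, 0, 1]
  grip_force: 60

```text
time: 2.7
position: [0.427, 0.3258, 0.0492]
tool_rot: [-0.08, 0.997, 0.0, 0.0]
ft_force: [0.2, 0.2, -0.6]
grip_width: 0.0102
grip_force: 0.0
```

>>> jog_arm:
  motion: [0, 0, 0, 0, 0, 0, 1]

```text
time: 2.82
position: [0.4269, 0.3257, 0.0489]
tool_rot: [-0.08, 0.997, 0.0, 0.0]
ft_force: [-0.1, -0.9, 0.3]
grip_width: 0.0029
grip_force: 0.0
```

Run:
```python
from h import *
a=robot.camera("top")[185:305,140:260];b=robot.camera("side")[150:230,170:282]
o=np.zeros((400,800,3),np.uint8);o[:,:400]=cv2.resize(a,(400,400));o[:286,400:]=cv2.resize(b,(400,286))
cv2.imwrite("pics/c3.png",np.clip(o*1.4,0,255).astype(np.uint8))
```

```text
(no output)
```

View pics/c3.png

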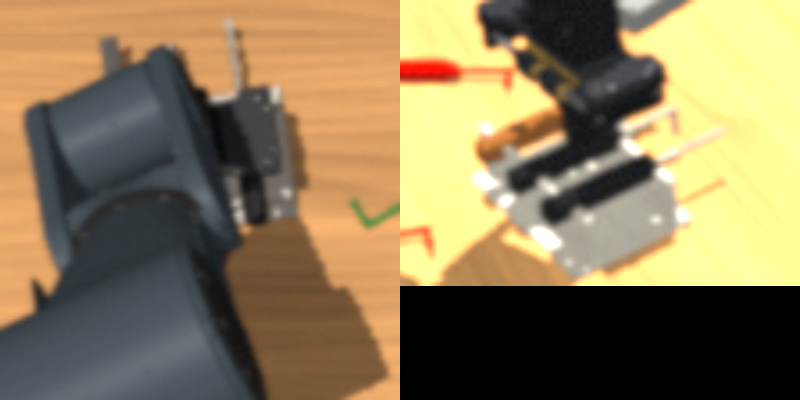

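Run:
```python
from h import *
np.set_printoptions(precision=4,suppress=True)
def pr(n,X):
    c=robot.calibration(n);p=c["R"]@np.array(X)+c["t"];return np.array([c["fx"]*p[0]/p[2]+c["cx"],c["fy"]*p[1]/p[2]+c["cy"]])
print("tipmid at hover",pr("side",[.4293,.3227,.119]),"now",pr("side",[.427,.3257,.038]),pr("side",[.427,.3257,.108]))
for z in(.03,.056,.067):print(z,"side hook grip", pr("side",[.428,.324,z]),"tip",pr("side",[.5284,.3389,z]))
# tip of rod bend: top (191.8,198.8); side bend/tip end from c1 crop
sx=lambda u,v:(180+(u-400)*95/400,160+v*75/316)
print(tri((191.8,198.8),sx(682,92)), plane("side",sx(682,92),.053),plane("side",sx(683,113),.026))
# handle ends: top rear end and front; side rear & front
tx=lambda u,v:(155+u*85/400,185+v*80/376)
print("front",tri(tx(183,152),sx(613,118)),"rear",tri(tx(205,325),sx(495,170)))
print("file",tri(tx(100,180),sx(572,88)), tri(tx(83,55),sx(655,50)))
print("driver tip",tri(tx(252,30),sx(738,112)),"driver",tri(tx(270,145),sx(655,152)))
```

```text
tipmid at hover [218.8826 176.2815] now [220.2668 196.5495] [218.1589 178.9021]
0.03 side hook grip [220.9972 198.6762] tip [246.4445 186.8743]
0.056 side hook grip [220.2396 192.2887] tip [245.9869 180.5602]
0.067 side hook grip [219.9139 189.543 ] tip [245.7903 177.8474]
(array([0.5301, 0.3389, 0.0499]), np.float64(0.0028182265849357297)) [0.5297 0.3345 0.053 ] [0.533  0.3428 0.026 ]
front (array([0.4698, 0.3323, 0.0521]), np.float64(0.0026090301915081622)) rear (array([0.3602, 0.3145, 0.0565]), np.float64(0.004726715379786387))
file (array([0.4548, 0.3846, 0.0537]), np.float64(0.004839742338555827)) (array([0.536 , 0.3976, 0.0536]), np.float64(0.0022956188358646693))
driver tip (array([0.5526, 0.2868, 0.0545]), np.float64(0.002844772460645029)) driver (array([0.4758, 0.2746, 0.0541]), np.float64(0.0008534826176464712))
```

The pads closed above the handle. The fingertips in the side image are about 9 px (about 3 cm) higher than the reported pose implies. I'll reopen and measure the finger height close up.

>>> jog_arm:
  motion: [0, 0, 0, 0, 0, 0, 0.03, 0, 0, 0, 0, 0, 0, 0.03, 0, 0, 0, 0, 0, 0, 0.03, 0, 0, 0, 0, 0, 0, 0.03]

```text
time: 3.42
position: [0.4268, 0.3257, 0.0487]
tool_rot: [-0.08, 0.997, -0.0, -0.0]
ft_force: [-0.3, 0.4, -0.1]
grip_width: 0.0333
grip_force: 0.0
```

Run:
```python
from h import *
b=robot.camera("side")[150:215,185:265]
cv2.imwrite("pics/c4.png",np.clip(cv2.resize(b,None,fx=9,fy=9,interpolation=cv2.INTER_CUBIC)*2.,0,255).astype(np.uint8))
```

```text
(no output)
```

View pics/c4.png

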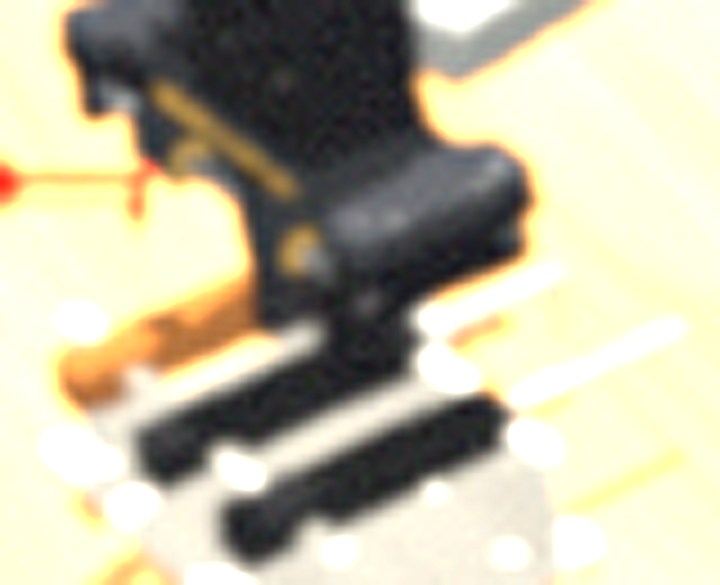

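The near fingertip's bottom is at side (226,191) and the far one's at (216,186). Both put the tips at about z 0.07, roughly 30 mm above what the readout implies. I'll descend further in guarded steps.

>>> jog_arm:
  motion: [0, 0, 0.2, 0, 0, 0, 0.03, 0, 0, 0.2, 0, 0, 0, 0.03, 0, 0, 0.1, 0, 0, 0, 0.03, 0, 0, 0, 0, 0, 0, 0.03]

```text
time: 3.98
position: [0.4264, 0.3255, 0.0281]
tool_rot: [-0.08, 0.997, -0.0, -0.001]
ft_force: [0.3, 0.2, -0.4]
grip_width: 0.0421
grip_force: 0.0
```

>>> jog_arm:
  motion: [0, 0, 0.1, 0, 0, 0, 0.03, 0, 0, 0.1, 0, 0, 0, 0.03, 0, 0, 0, 0, 0, 0, 0.03]

```text
time: 4.35
position: [0.4266, 0.3256, 0.0205]
tool_rot: [-0.08, 0.997, -0.0, -0.0]
ft_force: [-0.9, 0.4, -0.0]
grip_width: 0.042
grip_force: 0.0
```

>>> jog_arm:
  motion: [0, 0, 0, 0, 0, 0, 1, 0, 0, 0, 0, 0, 0, 1, 0, 0, 0, 0, 0, 0, 1, 0, 0, 0, 0, 0, 0, 1]
  grip_force: 60

```text
time: 4.85
position: [0.4269, 0.3258, 0.0209]
tool_rot: [-0.08, 0.997, 0.0, 0.0]
ft_force: [0.1, 0.4, 0.3]
grip_width: 0.0195
grip_force: 60.0
```

>>> jog_arm:
  motion: [0, 0, -0.3, 0, 0, 0, 1, 0, 0, -0.8, 0, 0, 0, 1, 0, 0, -0.8, 0, 0, 0, 1, 0, 0, -0.6, 0, 0, 0, 1, 0, 0, 0, 0, 0, 0, 1, 0, 0, 0, 0, 0, 0, 1]

```text
time: 5.6
position: [0.4261, 0.3254, 0.1203]
tool_rot: [-0.08, 0.997, -0.0, -0.001]
ft_force: [-0.0, -0.5, -1.1]
grip_width: 0.0199
grip_force: 60.0
```

```bash
python3 plan.py .5466 -.023 .11 5 11
```

```text
t 5.6 p [0.4261 0.3254 0.1203] F [-0.  -0.5 -1.1] w 0.019870541929103543 rot deg [-0.02 -0.07  4.22]
[-0.143, -0.825, 0.024, -0.001, -0.001, 0.096]
[-0.149, -0.824, 0.024, -0.001, -0.001, 0.096]
[-0.154, -0.823, 0.023, -0.001, -0.001, 0.096]
[-0.16, -0.822, 0.023, -0.001, -0.001, 0.096]
[-0.165, -0.821, 0.023, -0.001, -0.001, 0.096]
[-0.171, -0.82, 0.023, -0.001, -0.001, 0.096]
[-0.176, -0.819, 0.023, -0.001, -0.001, 0.096]
[-0.182, -0.818, 0.023, -0.001, -0.001, 0.096]
[-0.187, -0.817, 0.023, -0.001, -0.001, 0.096]
[-0.193, -0.815, 0.023, -0.001, -0.001, 0.096]
[-0.198, -0.814, 0.023, -0.001, -0.001, 0.096]
```

>>> jog_arm:
  motion: [-0.14, -0.825, 0.023, 0, 0, 0.096, 1, -0.15, -0.825, 0.023, 0, 0, 0.096, 1, -0.155, -0.82, 0.023, 0, 0, 0.096, 1, -0.16, -0.82, 0.023, 0, 0, 0.096, 1, -0.165, -0.82, 0.023, 0, 0, 0.096, 1, -0.17, -0.82, 0.023, 0, 0, 0.096, 1, -0.175, -0.82, 0.023, 0, 0, 0.096, 1, -0.18, -0.82, 0.023, 0, 0, 0.096, 1, -0.185, -0.82, 0.023, 0, 0, 0.096, 1, -0.195, -0.815, 0.023, 0, 0, 0.096, 1, -0.2, -0.815, 0.023, 0, 0, 0.096, 1, 0, 0, 0, 0, 0, 0, 1]

```text
time: 7.1
position: [0.5474, -0.0248, 0.1092]
tool_rot: [-0.042, 0.999, 0.0, -0.001]
ft_force: [0.2, 0.4, -1.7]
grip_width: 0.0198
grip_force: 60.0
```

>>> jog_arm:
  motion: [0, 0, 0, 0, 0, 0, 1]

```text
time: 7.22
position: [0.5456, -0.0221, 0.1094]
tool_rot: [-0.043, 0.999, 0.001, -0.002]
ft_force: [-0.6, -0.7, -0.8]
grip_width: 0.0193
grip_force: 60.0
```

Run:
```python
from h import *
T=robot.camera("top");S=robot.camera("side");cv2.imwrite("pics/t5.png",T);cv2.imwrite("pics/s5.png",S)
a=T[120:185,270:340];b=S[165:250,300:380]
o=np.zeros((425,800,3),np.uint8);o[:371,:400]=cv2.resize(a,(400,371),interpolation=cv2.INTER_CUBIC);o[:,400:]=cv2.resize(b,(400,425),interpolation=cv2.INTER_CUBIC)
cv2.imwrite("pics/c5.png",np.clip(o*1.2,0,255).astype(np.uint8))
```

```text
(no output)
```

View pics/c5.png

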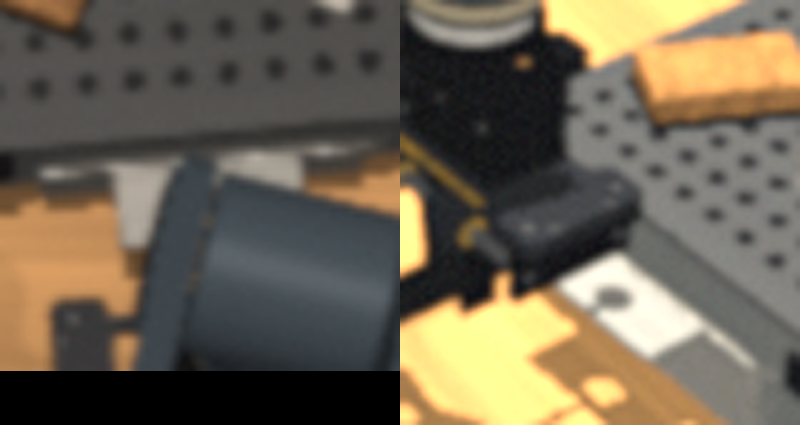

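Side crop: the hole is at side (342.6,224.4), which agrees with the first measurement, but the hook tip is hidden behind the gripper. Yawing the hook to about -25° puts the gripper to the left, out of the side camera's line to the hole.

```bash
python3 plan.py .5664 .0297 .096 -25 9
```

```text
t 7.325 p [ 0.5458 -0.0216  0.1099] F [-0.2 -0.3 -0.7] w 0.0194105173114483 rot deg [ 2.000e-02 -1.400e-01  3.005e+01]
[-0.07, 0.137, 0.039, 0.001, -0.004, 0.835]
[-0.061, 0.141, 0.039, 0.001, -0.004, 0.835]
[-0.053, 0.144, 0.039, 0.001, -0.004, 0.835]
[-0.045, 0.147, 0.039, 0.001, -0.004, 0.835]
[-0.036, 0.149, 0.039, 0.001, -0.004, 0.835]
[-0.027, 0.151, 0.039, 0.001, -0.004, 0.835]
[-0.018, 0.152, 0.039, 0.001, -0.004, 0.835]
[-0.01, 0.153, 0.039, 0.001, -0.004, 0.835]
[-0.001, 0.153, 0.039, 0.001, -0.004, 0.835]
```

>>> jog_arm:
  motion: [-0.07, 0.137, 0.04, 0, 0, 0.835, 1, -0.06, 0.14, 0.04, 0, 0, 0.835, 1, -0.053, 0.144, 0.04, 0, 0, 0.835, 1, -0.045, 0.147, 0.04, 0, 0, 0.835, 1, -0.036, 0.149, 0.04, 0, 0, 0.835, 1, -0.027, 0.151, 0.04, 0, 0, 0.835, 1, -0.018, 0.152, 0.04, 0, 0, 0.835, 1, -0.01, 0.153, 0.04, 0, 0, 0.835, 1, 0, 0.153, 0.03, 0, 0, 0.835, 1, 0, 0, 0, 0, 0, 0, 1, 0, 0, 0, 0, 0, 0, 1]

```text
time: 8.7
position: [0.5672, 0.029, 0.0966]
tool_rot: [0.216, 0.976, -0.0, -0.0]
ft_force: [0.2, 0.6, -1.2]
grip_width: 0.0196
grip_force: 60.0
```

```bash
python3 plan.py .5664 .0297 .096 -25 1;python3 - <<'E'
from h import *
T=robot.camera("top");S=robot.camera("side");cv2.imwrite("pics/t6.png",T);cv2.imwrite("pics/s6.png",S)
a=T[120:185,270:340];b=S[180:245,310:370]
o=np.zeros((520,800,3),np.uint8);o[:297,:320]=cv2.resize(a,(320,297),interpolation=cv2.INTER_CUBIC);o[:,320:]=cv2.resize(b,(480,520),interpolation=cv2.INTER_CUBIC)
cv2.imwrite("pics/c6.png",np.clip(o*1.1,0,255).astype(np.uint8))
E
```

```text
t 8.7 p [0.5672 0.029  0.0966] F [ 0.2  0.6 -1.2] w 0.0195719134815739 rot deg [-0.01 -0.03  0.04]
[0.025, 0.007, 0.015, -0.003, -0.007, 0.01]
```

View pics/c6.png

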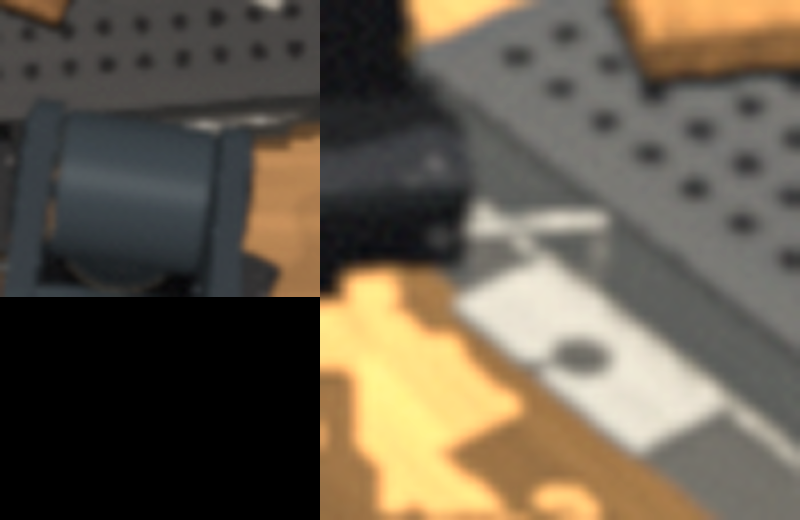

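The tip is now visible: bend at side (345.4,207.8), lower end at (345,214.4), hole at (342.8,224.4).

Run:
```python
from h import *
np.set_printoptions(precision=4,suppress=True)
h=plane("side",(342.75,224.4),.07);print("hole",h)
for z in(.095,.102,.107):
    print(z,plane("side",(345,214.4),z)-h, plane("side",(345.4,207.8),z+.027)-h)
```

```text
hole [ 0.6609 -0.018   0.07  ]
0.095 [0.0128 0.0098 0.025 ] [0.0101 0.0077 0.052 ]
0.102 [0.0074 0.0033 0.032 ] [0.0044 0.001  0.059 ]
0.107 [ 0.0034 -0.0014  0.037 ] [ 0.0004 -0.0038  0.064 ]
```

>>> jog_arm:
  motion: [0.06, -0.055, 0.1, 0, 0, 0, 1, 0, 0, 0.2, 0, 0, 0, 1, 0, 0, 0.2, 0, 0, 0, 1, 0, 0, 0, 0, 0, 0, 1, 0, 0, 0, 0, 0, 0, 1]

```text
time: 9.43
position: [0.5646, 0.0275, 0.0765]
tool_rot: [0.217, 0.976, -0.0, -0.0]
ft_force: [0.9, -1.1, -1.7]
grip_width: 0.0197
grip_force: 60.0
```

Run:
```python
from h import *
S=robot.camera("side");b=S[195:240,315:370]
cv2.imwrite("pics/c7.png",np.clip(cv2.resize(b,None,fx=12,fy=12,interpolation=cv2.INTER_CUBIC)*1.1,0,255).astype(np.uint8))
```

```text
(no output)
```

View pics/c7.png

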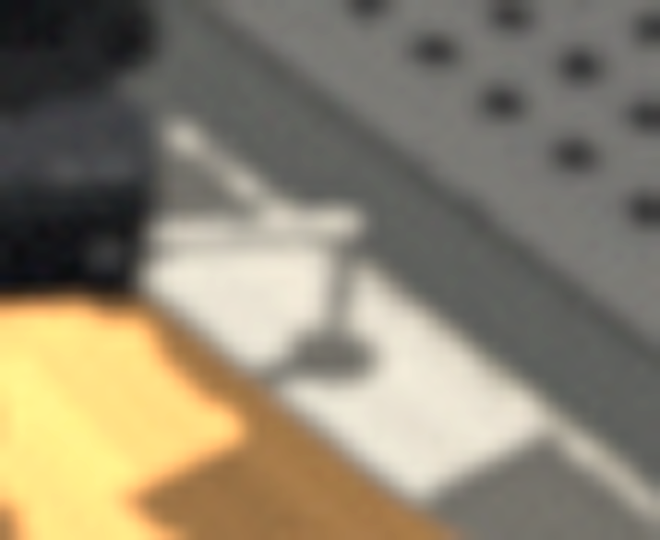

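Run:
```python
from h import *
np.set_printoptions(precision=4,suppress=True)
h=plane("side",(315+335/12-.46,195+355/12-.46),.07);print("hole",h)
for z in(.104,.109,.114): print(z,plane("side",(315+349/12-.46,195+222/12-.46),z)-h)
```

```text
hole [ 0.6609 -0.0165  0.07  ]
0.104 [0.0061 0.0069 0.034 ]
0.109 [0.0021 0.0022 0.039 ]
0.114 [-0.0018 -0.0025  0.044 ]
```

Tip is within about 3 mm of the hole axis. Guarded descent.

>>> jog_arm:
  motion: [0.01, -0.03, 0.1, 0, 0, 0, 1, 0, 0, 0.06, 0, 0, 0, 1, 0, 0, 0.05, 0, 0, 0, 1, 0, 0, 0.05, 0, 0, 0, 1, 0, 0, 0.04, 0, 0, 0, 1]

```text
time: 10.1
position: [0.5636, 0.0267, 0.0645]
tool_rot: [0.217, 0.976, 0.0, -0.0]
ft_force: [-0.2, -0.2, -1.2]
grip_width: 0.0195
grip_force: 60.0
```

>>> jog_arm:
  motion: [0, 0, 0.04, 0, 0, 0, 1, 0, 0, 0.04, 0, 0, 0, 1, 0, 0, 0, 0, 0, 0, 1]

```text
time: 10.48
position: [0.5635, 0.0266, 0.0613]
tool_rot: [0.217, 0.976, -0.0, -0.0]
ft_force: [0.9, 0.2, -1.4]
grip_width: 0.0195
grip_force: 60.0
```

>>> jog_arm:
  motion: [0, 0, 0.05, 0, 0, 0, 1, 0, 0, 0.05, 0, 0, 0, 1, 0, 0, 0.05, 0, 0, 0, 1, 0, 0, 0, 0, 0, 0, 1]

```text
time: 10.98
position: [0.5635, 0.0266, 0.0552]
tool_rot: [0.217, 0.976, -0.0, -0.0]
ft_force: [0.3, 0.2, -1.1]
grip_width: 0.0192
grip_force: 60.0
```

>>> jog_arm:
  motion: [0, 0, 0.05, 0, 0, 0, 1, 0, 0, 0.05, 0, 0, 0, 1, 0, 0, 0.05, 0, 0, 0, 1, 0, 0, 0, 0, 0, 0, 1, 0, 0, 0, 0, 0, 0, 1]

```text
time: 11.6
position: [0.5637, 0.0266, 0.0494]
tool_rot: [0.217, 0.976, 0.0, 0.0]
ft_force: [-0.6, -0.2, -1.6]
grip_width: 0.0195
grip_force: 60.0
```

No resistance: the tip is in the hole, about 15 mm below the lip top. Now drawing gently along the tray's -x.

>>> jog_arm:
  motion: [0.043, -0.025, 0, 0, 0, 0, 1, 0.043, -0.025, 0, 0, 0, 0, 1, 0.043, -0.025, 0, 0, 0, 0, 1, 0.043, -0.025, 0, 0, 0, 0, 1, 0.043, -0.025, 0, 0, 0, 0, 1, 0.043, -0.025, 0, 0, 0, 0, 1]

```text
time: 12.35
position: [0.5526, 0.0254, 0.0497]
tool_rot: [0.217, 0.976, 0.0, 0.001]
ft_force: [3.1, 0.5, -2.1]
grip_width: 0.0193
grip_force: 60.0
```

>>> jog_arm:
  motion: [0.043, -0.025, 0, 0, 0, 0, 1, 0.043, -0.025, 0, 0, 0, 0, 1, 0.043, -0.025, 0, 0, 0, 0, 1, 0.043, -0.025, 0, 0, 0, 0, 1]

```text
time: 12.85
position: [0.544, 0.0248, 0.0496]
tool_rot: [0.217, 0.976, -0.0, 0.0]
ft_force: [3.9, 0.3, -1.8]
grip_width: 0.0196
grip_force: 60.0
```

>>> jog_arm:
  motion: [0.043, -0.025, 0, 0, 0, 0, 1, 0.043, -0.025, 0, 0, 0, 0, 1, 0.043, -0.025, 0, 0, 0, 0, 1, 0.043, -0.025, 0, 0, 0, 0, 1, 0.043, -0.025, 0, 0, 0, 0, 1, 0.043, -0.025, 0, 0, 0, 0, 1, 0.043, -0.025, 0, 0, 0, 0, 1]
  grip_force: 40

```text
time: 13.72
position: [0.5299, 0.0236, 0.0495]
tool_rot: [0.217, 0.976, -0.0, 0.0]
ft_force: [2.7, 0.7, -0.7]
grip_width: 0.0196
grip_force: 40.0
```

Run:
```python
from h import *
S=robot.camera("side");cv2.imwrite("pics/s8.png",S)
b=S[195:250,300:370]
cv2.imwrite("pics/c8.png",np.clip(cv2.resize(b,None,fx=9,fy=9,interpolation=cv2.INTER_CUBIC)*1.1,0,255).astype(np.uint8))
```

```text
(no output)
```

View pics/c8.png

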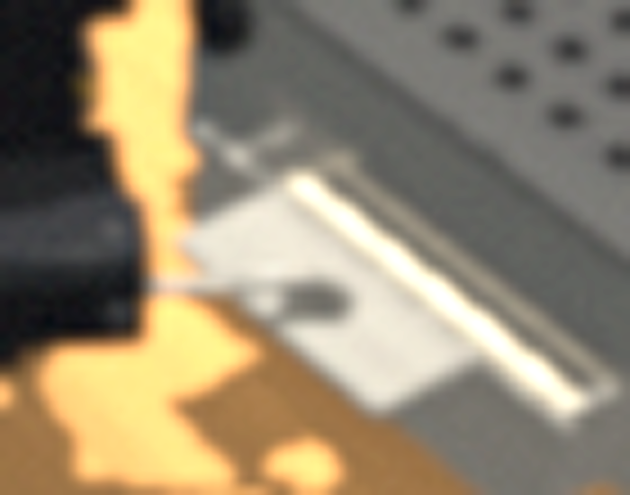

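The tray is drawn out, with the rod's end in the hole at side about (333.5,228) and the tray's interior showing behind it. Continuing in short steps and watching the force.

>>> jog_arm:
  motion: [0.03, -0.0175, 0, 0, 0, 0, 1, 0.03, -0.0175, 0, 0, 0, 0, 1, 0.03, -0.0175, 0, 0, 0, 0, 1]

```text
time: 14.15
position: [0.5257, 0.0232, 0.0494]
tool_rot: [0.217, 0.976, -0.0, 0.0]
ft_force: [4.8, 0.7, -1.2]
grip_width: 0.0198
grip_force: 40.0
```

>>> jog_arm:
  motion: [0.03, -0.0175, 0, 0, 0, 0, 1, 0.03, -0.0175, 0, 0, 0, 0, 1, 0.03, -0.0175, 0, 0, 0, 0, 1]

```text
time: 14.52
position: [0.5216, 0.0228, 0.0494]
tool_rot: [0.217, 0.976, -0.0, 0.0]
ft_force: [3.3, 1.5, -0.9]
grip_width: 0.02
grip_force: 40.0
```

>>> jog_arm:
  motion: [0.03, -0.0175, 0, 0, 0, 0, 1, 0.03, -0.0175, 0, 0, 0, 0, 1, 0.03, -0.0175, 0, 0, 0, 0, 1]

```text
time: 14.9
position: [0.5174, 0.0225, 0.0494]
tool_rot: [0.217, 0.976, 0.0, 0.0]
ft_force: [4.3, 0.6, -1.2]
grip_width: 0.0196
grip_force: 40.0
```

>>> jog_arm:
  motion: [0.03, -0.0175, 0, 0, 0, 0, 1, 0.03, -0.0175, 0, 0, 0, 0, 1, 0.03, -0.0175, 0, 0, 0, 0, 1]

```text
time: 15.28
position: [0.5132, 0.0221, 0.0494]
tool_rot: [0.217, 0.976, 0.0, -0.0]
ft_force: [3.8, 1.1, -0.6]
grip_width: 0.0198
grip_force: 40.0
```

>>> jog_arm:
  motion: [0.03, -0.0175, 0, 0, 0, 0, 1, 0.03, -0.0175, 0, 0, 0, 0, 1, 0.03, -0.0175, 0, 0, 0, 0, 1]

```text
time: 15.65
position: [0.5091, 0.0217, 0.0494]
tool_rot: [0.217, 0.976, -0.0, -0.0]
ft_force: [4.4, 0.0, -0.1]
grip_width: 0.0198
grip_force: 40.0
```

>>> jog_arm:
  motion: [0.03, -0.0175, 0, 0, 0, 0, 1, 0.03, -0.0175, 0, 0, 0, 0, 1, 0.03, -0.0175, 0, 0, 0, 0, 1]

```text
time: 16.02
position: [0.5049, 0.0214, 0.0494]
tool_rot: [0.217, 0.976, -0.0, -0.0]
ft_force: [4.2, 0.8, -1.8]
grip_width: 0.0196
grip_force: 40.0
```

>>> jog_arm:
  motion: [0.03, -0.0175, 0, 0, 0, 0, 1, 0.03, -0.0175, 0, 0, 0, 0, 1, 0.03, -0.0175, 0, 0, 0, 0, 1]

```text
time: 16.4
position: [0.5008, 0.021, 0.0494]
tool_rot: [0.217, 0.976, 0.0, 0.0]
ft_force: [3.2, -0.5, -1.5]
grip_width: 0.0198
grip_force: 40.0
```

>>> jog_arm:
  motion: [0.03, -0.0175, 0, 0, 0, 0, 1, 0.03, -0.0175, 0, 0, 0, 0, 1, 0.03, -0.0175, 0, 0, 0, 0, 1]

```text
time: 16.77
position: [0.4966, 0.0206, 0.0494]
tool_rot: [0.217, 0.976, 0.0, -0.0]
ft_force: [4.7, 1.1, -0.7]
grip_width: 0.0197
grip_force: 40.0
```

>>> jog_arm:
  motion: [0.03, -0.0175, 0, 0, 0, 0, 1, 0.03, -0.0175, 0, 0, 0, 0, 1, 0.03, -0.0175, 0, 0, 0, 0, 1]

```text
time: 17.15
position: [0.4929, 0.0202, 0.0495]
tool_rot: [0.217, 0.976, 0.0, 0.0]
ft_force: [4.7, 0.6, -0.9]
grip_width: 0.0199
grip_force: 40.0
```

>>> jog_arm:
  motion: [0.025, -0.0145, 0, 0, 0, 0, 1, 0, 0, 0, 0, 0, 0, 1]

```text
time: 17.4
position: [0.4928, 0.0199, 0.0496]
tool_rot: [0.217, 0.976, 0.0, 0.001]
ft_force: [5.4, -0.1, -2.0]
grip_width: 0.0195
grip_force: 40.0
```

>>> jog_arm:
  motion: [0.025, -0.0145, 0, 0, 0, 0, 1, 0, 0, 0, 0, 0, 0, 1]

```text
time: 17.65
position: [0.4928, 0.0196, 0.0496]
tool_rot: [0.217, 0.976, 0.0, 0.003]
ft_force: [8.0, 0.2, -4.2]
grip_width: 0.0195
grip_force: 40.1
```

>>> jog_arm:
  motion: [0.025, -0.0145, 0, 0, 0, 0, 1, 0, 0, 0, 0, 0, 0, 1]

```text
time: 17.9
position: [0.4927, 0.0193, 0.0498]
tool_rot: [0.217, 0.976, 0.0, 0.004]
ft_force: [9.2, 0.9, -3.8]
grip_width: 0.0196
grip_force: 40.1
```

Force climbs (9 N) while the position stands still, so the tray is at its stop. Easing off into mid-hole, then lifting out.

>>> jog_arm:
  motion: [-0.041, 0.024, 0, 0, 0, 0, 1, -0.041, 0.024, 0, 0, 0, 0, 1, -0.041, 0.024, 0, 0, 0, 0, 1, -0.041, 0.024, 0, 0, 0, 0, 1, -0.041, 0.024, 0, 0, 0, 0, 1, 0, 0, 0, 0, 0, 0, 1]
  grip_force: 60

```text
time: 18.65
position: [0.4979, 0.021, 0.0492]
tool_rot: [0.217, 0.976, -0.0, -0.001]
ft_force: [0.2, -0.3, -2.2]
grip_width: 0.0199
grip_force: 60.0
```

>>> jog_arm:
  motion: [-0.01, 0.005, -0.05, 0, 0, 0, 1, 0, 0, -0.06, 0, 0, 0, 1, 0, 0, -0.06, 0, 0, 0, 1, 0, 0, -0.06, 0, 0, 0, 1]

```text
time: 19.15
position: [0.499, 0.0208, 0.0589]
tool_rot: [0.217, 0.976, -0.0, 0.0]
ft_force: [-0.5, -0.7, -1.9]
grip_width: 0.0195
grip_force: 60.0
```

>>> jog_arm:
  motion: [0, 0, -0.1, 0, 0, 0, 1, 0, 0, -0.2, 0, 0, 0, 1, 0, 0, -0.4, 0, 0, 0, 1, 0, 0, -0.6, 0, 0, 0, 1, 0, 0, -0.4, 0, 0, 0, 1, 0, 0, 0, 0, 0, 0, 1]

```text
time: 19.9
position: [0.5001, 0.0207, 0.1281]
tool_rot: [0.217, 0.976, 0.0, 0.002]
ft_force: [0.2, 0.2, -1.2]
grip_width: 0.0192
grip_force: 60.0
```

```bash
python3 plan.py .4266 .3256 .12 9.2 11
python3 - <<'E'
from h import *
np.set_printoptions(precision=4,suppress=True)
S=robot.camera("side")
def f(c): return (c.min(2)>90)&(c.max(2)-c.min(2)<35)
for a,c,r in blobs("side",S,(300,200,370,250),f)[:2]: print(a,c,plane("side",c,.07))
for a,c,r in blobs("side",cv2.imread("pics/s8.png"),(300,200,370,250),f)[:2]: print("before",a,c,plane("side",c,.07))
E
```

```text
t 19.9 p [0.5001 0.0207 0.1281] F [ 0.2  0.2 -1.2] w 0.0191946470739257 rot deg [-1.000e-02  2.100e-01 -3.426e+01]
[0.445, 0.557, 0.017, -0.0, 0.005, -0.779]
[0.414, 0.58, 0.018, -0.0, 0.005, -0.779]
[0.382, 0.602, 0.018, -0.0, 0.005, -0.779]
[0.349, 0.622, 0.018, -0.0, 0.005, -0.779]
[0.314, 0.64, 0.018, -0.0, 0.005, -0.779]
[0.279, 0.656, 0.018, -0.0, 0.005, -0.779]
[0.243, 0.67, 0.018, -0.0, 0.005, -0.779]
[0.206, 0.682, 0.018, -0.0, 0.005, -0.779]
[0.169, 0.693, 0.018, -0.0, 0.005, -0.779]
[0.131, 0.701, 0.018, -0.0, 0.005, -0.779]
[0.093, 0.707, 0.018, -0.0, 0.005, -0.779]
1573.7109375 [339.1605 230.6069] [ 0.6362 -0.0345  0.07  ]
337.890625 [358.5344 207.6272] [0.7471 0.0199 0.07  ]
before 1094.8515625 [344.2557 229.0179] [ 0.6526 -0.0364  0.07  ]
before 340.75 [358.4884 207.6335] [0.747 0.02  0.07 ]
```

>>> jog_arm:
  motion: [0.445, 0.557, 0.018, 0, 0, -0.78, 1, 0.415, 0.58, 0.018, 0, 0, -0.78, 1, 0.38, 0.6, 0.018, 0, 0, -0.78, 1, 0.35, 0.62, 0.018, 0, 0, -0.78, 1, 0.315, 0.64, 0.018, 0, 0, -0.78, 1, 0.28, 0.655, 0.018, 0, 0, -0.78, 1, 0.245, 0.67, 0.018, 0, 0, -0.78, 1, 0.205, 0.68, 0.018, 0, 0, -0.78, 1, 0.17, 0.695, 0.018, 0, 0, -0.78, 1, 0.13, 0.7, 0.018, 0, 0, -0.78, 1, 0.095, 0.705, 0.018, 0, 0, -0.78, 1, 0, 0, 0, 0, 0, 0, 1]

```text
time: 21.45
position: [0.4239, 0.3265, 0.1177]
tool_rot: [-0.082, 0.997, -0.0, -0.001]
ft_force: [-0.2, -1.1, -2.0]
grip_width: 0.0196
grip_force: 60.0
```

>>> jog_arm:
  motion: [0, 0, 0, 0, 0, 0, 1, 0, 0, 0, 0, 0, 0, 1]

```text
time: 21.7
position: [0.4251, 0.3244, 0.1184]
tool_rot: [-0.08, 0.997, -0.0, -0.0]
ft_force: [-0.3, 0.6, -0.4]
grip_width: 0.0196
grip_force: 60.0
```

```bash
python3 plan.py .4266 .3256 .0215 9.2 5
python3 - <<'E'
from h import *
np.set_printoptions(precision=4,suppress=True)
from scipy.ndimage import label
S=robot.camera("side");T=robot.camera("top");cv2.imwrite("pics/s9.png",S);cv2.imwrite("pics/t9.png",T)
b=S[140:205,200:270].astype(int);L=b.sum(2)
# handle dark blob in side view, rear end part
for a,c,r in blobs("side",S,(180,150,235,200),lambda c:c.max(2)<45)[:2]:print(a,c,r)
E
```

```text
t 21.7 p [0.4251 0.3244 0.1184] F [-0.3  0.6 -0.4] w 0.019610014733321073 rot deg [-0.03 -0.05 -0.02]
[-0.009, 0.005, 0.484, -0.002, -0.003, -0.001]
[-0.009, 0.005, 0.484, -0.002, -0.003, -0.001]
[-0.008, 0.005, 0.484, -0.002, -0.003, -0.001]
[-0.008, 0.005, 0.484, -0.002, -0.003, -0.001]
[-0.008, 0.005, 0.484, -0.002, -0.003, -0.001]
323.1328125 [218.2886 164.7196] [[194.2798 171.8729]
 [230.5969 146.4509]
 [239.1766 158.7076]
 [202.8595 184.1296]]
26.578125 [210.2718 153.1305] [[204.5991 152.6418]
 [208.0381 148.343 ]
 [214.5168 153.5259]
 [211.0777 157.8247]]
```

>>> jog_arm:
  motion: [-0.02, 0.015, 0.4, 0, 0, 0, 1, -0.02, 0.015, 0.5, 0, 0, 0, 1, 0, 0, 0.5, 0, 0, 0, 1, 0, 0, 0.4, 0, 0, 0, 1, 0, 0, 0, 0, 0, 0, 1, 0, 0, 0, 0, 0, 0, 1]

```text
time: 22.55
position: [0.4268, 0.327, 0.0468]
tool_rot: [-0.081, 0.997, 0.0, 0.0]
ft_force: [-0.4, -0.1, -0.8]
grip_width: 0.0193
grip_force: 60.0
```

```bash
python3 plan.py .4267 .3257 .0205 9.2 6
```

```text
t 22.55 p [0.4268 0.327  0.0468] F [-0.4 -0.1 -0.8] w 0.01932062427798401 rot deg [0.01 0.02 0.05]
[0.001, -0.005, 0.11, 0.0, 0.001, 0.002]
[0.001, -0.005, 0.11, 0.0, 0.001, 0.002]
[0.001, -0.005, 0.11, 0.0, 0.001, 0.002]
[0.001, -0.005, 0.11, 0.0, 0.001, 0.002]
[0.001, -0.005, 0.11, 0.0, 0.001, 0.002]
[0.001, -0.005, 0.11, 0.0, 0.001, 0.002]
```

>>> jog_arm:
  motion: [0, -0.03, 0.1, 0, 0, 0, 1, 0, 0, 0.1, 0, 0, 0, 1, 0, 0, 0.1, 0, 0, 0, 1, 0, 0, 0, 0, 0, 0, 1]

```text
time: 23.05
position: [0.4265, 0.3256, 0.0344]
tool_rot: [-0.081, 0.997, -0.0, -0.0]
ft_force: [-0.2, -0.0, -1.2]
grip_width: 0.0198
grip_force: 60.0
```

>>> jog_arm:
  motion: [0, 0, 0.1, 0, 0, 0, 1, 0, 0, 0.1, 0, 0, 0, 1, 0, 0, 0, 0, 0, 0, 1]

```text
time: 23.42
position: [0.4264, 0.3255, 0.0263]
tool_rot: [-0.081, 0.997, -0.0, -0.0]
ft_force: [-0.0, -0.2, -0.7]
grip_width: 0.0193
grip_force: 60.0
```

>>> jog_arm:
  motion: [0, 0, 0.06, 0, 0, 0, 1, 0, 0, 0.04, 0, 0, 0, 1, 0, 0, 0.03, 0, 0, 0, 1, 0, 0, 0, 0, 0, 0, 1]

```text
time: 23.92
position: [0.4267, 0.3257, 0.0214]
tool_rot: [-0.081, 0.997, -0.0, -0.0]
ft_force: [1.0, -0.2, -1.4]
grip_width: 0.0197
grip_force: 60.0
```

>>> jog_arm:
  motion: [0, 0, 0.01, 0, 0, 0, 0.45, 0, 0, 0, 0, 0, 0, 0.1, 0, 0, 0, 0, 0, 0, 0.03, 0, 0, 0, 0, 0, 0, 0.03, 0, 0, 0, 0, 0, 0, 0.03, 0, 0, -0.2, 0, 0, 0, 0.03, 0, 0, -0.5, 0, 0, 0, 0.03, 0, 0, -0.8, 0, 0, 0, 0.03, 0, 0, -0.8, 0, 0, 0, 0.03, 0, 0, -0.8, 0, 0, 0, 0.03]

```text
time: 25.18
position: [0.4266, 0.3256, 0.1466]
tool_rot: [-0.081, 0.997, 0.0, 0.0]
ft_force: [-0.0, -0.5, 0.6]
grip_width: 0.0425
grip_force: 0.0
```

>>> jog_arm:
  motion: [0.6, 0.9, -0.5, 0, 0, 0, 0.03, 0.6, 0.9, -0.5, 0, 0, 0, 0.03, 0.6, 0.9, 0, 0, 0, 0, 0.03, 0.6, 0.9, 0, 0, 0, 0, 0.03, 0.6, 0.9, 0, 0, 0, 0, 0.03, 0.6, 0.9, 0, 0, 0, 0, 0.03, 0.6, 0.9, 0, 0, 0, 0, 0.03, 0.6, 0.9, 0, 0, 0, 0, 0.03, 0, 0, 0, 0, 0, 0, 0.03, 0, 0, 0, 0, 0, 0, 0.03]

```text
time: 26.42
position: [0.1908, 0.5785, 0.1852]
tool_rot: [-0.081, 0.997, -0.0, 0.0]
ft_force: [0.2, -0.2, -0.4]
grip_width: 0.0423
grip_force: 0.0
```

Run:
```python
from h import *
np.set_printoptions(precision=4,suppress=True)
T=robot.camera("top");S=robot.camera("side");cv2.imwrite("pics/t10.png",T);cv2.imwrite("pics/s10.png",S)
T0=cv2.imread("pics/top0.png");S0=cv2.imread("pics/side0.png")
dark=lambda c:c.max(2)<62
for t,s in((T0,S0),(T,S)):
    for n,I,b in(("top",t,(186,205,206,262)),("side",s,(195,180,240,210))):
        for a,c,r in blobs(n,I,b,dark)[:1]: print(n,a,c,r.ravel())
    for n,I,b in(("top",t,(285,145,330,195)),):
        for a,c,r in blobs(n,I,b,lambda c:(c.min(2)>75)&(c.max(2)-c.min(2)<30))[:2]: print("lip",a,c,r.ravel())
d=np.abs(T[185:265,155:240].astype(int)-T0[185:265,155:240]).max(2);print("rest diff top",(d>40).sum(),"side",(np.abs(S[160:235,180:275].astype(int)-S0[160:235,180:275]).max(2)>40).sum(),robot.get_obs()["position"],robot.get_obs()["time"])
for a,c,r in blobs("top",T,(297,155,318,182),lambda c:(c[...,2]-c[...,0]>20))[:3]: print("hole?",a,c,plane("top",c,.07))
```

```text
top 239.8046875 [196.3989 236.002 ] [189.2718 218.431  197.5093 217.1037 203.5123 254.3573 195.2747 255.6847]
side 175.6484375 [215.7051 193.9172] [198.7975 197.9693 229.5074 183.953  232.3563 190.1951 201.6465 204.2114]
lip 469.4375 [306.0139 154.117 ] [287.604  148.1091 322.0674 145.0891 323.4006 160.3028 288.9371 163.3228]
lip 38.6171875 [306.3328 155.6726] [301.4658 157.2866 305.0743 150.7913 310.9222 154.0401 307.3137 160.5354]
top 237.0234375 [196.8058 235.9775] [189.7097 218.4583 197.9154 217.175  203.7144 254.2532 195.5087 255.5366]
side 173.0546875 [215.81   194.1145] [198.9319 198.3442 229.5591 184.099  232.4915 190.4037 201.8643 204.6489]
lip 1278.7265625 [307.2844 164.1988] [282.6301 149.4314 329.3012 145.1885 332.5133 180.5215 285.8422 184.7643]
lip 38.953125 [308.5858 176.5393] [305.3125 180.1875 305.3125 172.8125 311.9375 172.8125 311.9375 180.1875]
rest diff top 1 side 0 [0.1916 0.5781 0.1852] 26.525
hole? 76.671875 [307.0005 160.5903] [ 0.6445 -0.0164  0.07  ]
hole? 53.5546875 [306.9232 156.3209] [ 0.6579 -0.0163  0.07  ]
hole? 45.328125 [308.5122 176.8549] [ 0.5938 -0.0207  0.07  ]
```

The hook is back within about 1 mm. The hole now sits at x = 0.594, drawn out about 65 mm, which matches where the stop was felt. Handing in.

```bash
python3 -c "
from rig import robot
print(robot.hand_in())"
```

```text
the job is handed in; nothing more can be done
None
```

The job is handed in, with no verdict shown: I drew the tray about 65 mm out until it met its stop at about 9 N, and by camera check the hook lies back in its own notches within about 1 mm, tip down.

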